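# Latch the gate of a bottle crib

### The arm

A 6-joint arm with a two-finger parallel gripper is mounted at the origin on a cart in front of the work surface, level with it; the furniture and walls round the work are solid. World frame = base frame: x ahead of the robot, y to its left, z up, the work surface at z = 0. Lengths are in mm, angles in rad, forces in N, time in s.
With the tool pointing down it reaches from about 350 to 975 mm from the base axis. Payload 7.1 kg.
Tool frame: the origin (TCP) lies at the very end of the fingers, on their centre line; the grasp point (between the pads) lies 19 mm behind it (ctrl.grasp_offset is the distance from the TCP to the grasp point, in mm); z points along the fingers, y is the line along which they close (so a half turn about z gives the same grasp; the last joint's range is limited). The gripper opens to 88 mm and grips with 3 to 60 N. Pads are 20 mm wide; open, the fingers measure 115 mm over their backs; the gripper's body (75 mm by 178 mm) begins 61 mm behind the grasp point.
Start: joints at [-1.152, 0.423, 1.63, -0, 1.089, -0.019], TCP at [264.982, -566.029, 222.675] pointing down, gripper open.
Joint ranges: [-3, 3], [-0.9, 2.11], [0.09, 2.58], [-1.31, 4.45], [0.11, 2.69], [-2.54, 2.54]. Speed limits (rad/s): [2.39, 2.39, 3.01, 3.14, 3.14, 3.14].

### API

Orientations are given as a rotation vector (axis times angle).
In Python, from workcell import ctrl, viewer, ticket, models gives the robot as it stands.
- The arm moves only by the tool play_rows, never from a script. Its arguments are lists of equal length, an entry for each row: "dp": the shift along the world's x, y, z in mm, a list of three; "yaw": the turn about the world's z in degrees. In form: {"dp": [[tx, ty, tz], ...], "yaw": [yaw, ...]}. A call has 1 to 8 rows; each row shifts and turns the commanded pose from where the row before left it; what a row does not reach is not made up. A row lasts 1/12 s, in which the tool goes at most 41.7 mm and 7.16 degrees, less where a joint would pass 70% of its speed; a pose out of reach is approached as far as the arm can. A call is refused whole if a number of a shift passes 41.7 or a number of a turn 7.16, either way. A call with a gripper value outside its range is refused whole. "gripper" is the closure, from 0 (fully open) to 1 (shut), set as the call begins (left out, the last holds). The fingers move at their own pace and stop on an object; the grip force is fixed at half the most. Time passes only in rows, so rows that do not move let the fingers close. It gives the time, the measured TCP pose, the force, the opening and the grip force at its end, in the units of the state.
- ctrl.get_obs(): the state, without advancing time (a new reading comes with each control period).
- viewer.get_image(name): name is "scene" or "top"; returns a dict with "pixels" (400x640x3 uint8, red, green, blue), "range_z" (400x640 float32, mm along the optical axis (not along the pixel's ray), 0 where there is no reading), "fx", "fy", "cx", "cy" (pixels), "T" (4x4, takes a point from camera to world coordinates). Camera axes: x right, y up, looking along -z (the intrinsics and any distortion apply to the point x, -y, -z); pixel columns grow to the right and rows downward; lengths in mm; the calibration is good to about 2 mm. A picture is of the moment at which its call begins.
- ticket.close_job(): hands the job in; it is judged then, once.
Trained networks look in a picture, given as the dict that the camera call returned (one of the last four; its "shot" number tells which), for a name from the list of things; names that differ only in an ending like _2 or _b are one class to them, and where a whole thing is asked for, a point or a joint stands for the part that bears it (a point fixed in the world has none). Each returns a list of dicts, best first, with "conf" (0 to 1); they miss things now and then, are a little off and sometimes report something else, mostly with a low value. They report only what shows in the picture. A call takes as long as a camera call. They do not tell look-alikes from the thing itself.
- models.look_for(picture, name): "bbox" ([centre column, centre row, width, height] in pixels, round what is visible of it).
- models.landmark_of(picture, name): "location" ([column, row] in pixels: a listed point, or the origin of a listed thing).
The state is a dict: "t": time; "qpos": joint angles; "qvel": joint speeds; "joint_torque": joint torques, N m; "ee_pos": TCP position; "orientation": TCP orientation; "ft_force": force on the tool from outside, world axes, zero at the start; "moment": the same for the moment, N m; "width": finger opening in mm; "grasp_force": force on a finger pad.
Only numpy, scipy, OpenCV 4.12 (cv2) and the standard library are available. Lean on these libraries where they do the work, as an engineer would, in place of code of your own. Each camera call takes 0.05 s, during which the arm holds its last target. There are 200 camera calls.

### The job

The gate of the white bottle crib stands ajar. Lift its latch bar by the red knob, swing the gate to with the bar carried over the front tooth of the yellow keeper, and lower the bar gently all the way into the keeper's notch, so that it holds the gate shut when you let go. The keeper may be clamped anywhere along its slot, so feel for the notch: never press or knock the bar hard against the keeper, and leave the bottles and the other things on the bench where they stand.

Things in the scene. Friction and masses are not known exactly. Their poses are not given: they have to be found in the camera images.
- gate_hinge (a point): Vertical hinge axis of the gate, at worktop height, on the white crib (226 mm wide, 128 mm deep, walls 70 mm high). Axes are the crib's: x points into the crib, y along the shut gate from free end to hinge, z up. The shut gate, a blue panel 6 mm thick with its top at 74 mm, runs 200 mm from here along -y.
- gate (a joint): Gate angle in rad: 0 shut, positive open (free end swung out to the crib's -x, clockwise seen from above); it can go past shut to -0.18. A damped hinge (0.8 N m s/rad) with spring (0.6 N m/rad, neutral at 0.7 rad) and friction (0.16 N m) holds it ajar: shutting it takes 3 to 4 N at the knob, more if fast, and unlatched it slowly springs back open.
- latch_bar: Steel bar, 190 x 8 x 14 mm (y, x, z), 110 to 180 g, hinged on the gate's outer face. Origin on its pivot: from the hinge, in axes turned with the gate, 12 mm along -x, 70 mm along -y, 55 mm up. Its nose end reaches 165 mm from the pivot along -y. It swings from -0.06 rad (hanging on its stop pin, as found) up to 0.28 rad, 0 is level, and falls by its weight.
- knob (a point): Grip point on the bar's upright red knob (14 mm diameter): 90 mm from the pivot towards the nose, 55 mm above the bar's centre line. The round top ends 25.5 mm above this point, the red part starts 29 mm below it. Pinch it from above, across the gate; the tips must stay above the gate's top.
- nose (a point): Middle of the underside of the bar's nose, 152 mm from the pivot; this part crosses the keeper. In the notch the bar is level, its underside on the notch floor. The gate counts as shut there, whatever small angle the keeper's setting gives it (-0.09 to 0.09 rad).
- keeper_post: Post fixed to the crib, 222 mm from the hinge along its -y, 12 mm along -x; axes as the crib's. Origin on the worktop. On it a yellow U, 22 mm wide: front tooth 12 mm thick, top at 60 mm; notch 13 mm wide in x, floor at 48 mm; back stop, top at 92 mm. The U slides in x and is clamped up to 15 mm either way in x from mid-notch over the origin, unmeasured: feel for it (the nose meets the back stop).
- bottle_0: Capped cream sample bottle, 56 mm diameter, 97 mm tall, standing in the crib. Origin at the centre of its underside.
- bottle_1: Capped cream sample bottle, 56 mm diameter, 97 mm tall, standing in the crib. Origin at the centre of its underside.
- bottle_2: Capped cream sample bottle, 56 mm diameter, 97 mm tall, standing in the crib. Origin at the centre of its underside.
- wash_bottle: White wash bottle with red cap, 200 mm tall, bystander; origin at its foot.
- timer: White bench timer, 60 mm, bystander; origin at its foot.
- beaker: White plastic beaker, 99 mm, bystander; origin at its foot.
- marker: White marker with green cap, lying, bystander.
- tape: Roll of tan tape, 96 mm diameter, 25 mm high, lying flat, bystander.
- spare_bottle: Capped cream sample bottle outside the crib, 56 mm diameter, 97 mm tall, bystander.
There are look-alikes about, which are no part of the job. What is shaped like the keeper_post but green is not meant.

How it is judged (in metres and radians):
On the way, in this order (a step that is already met when the one before it is completed fails the run):
1. the bar is raised above the tooth's height while the gate is still ajar (z of nose in the frame of keeper_post above 0.06 m and value of joint gate above 0.15 rad), for 0.1 s.
2. the bar lies in the keeper's notch (z of nose in the frame of keeper_post between 0.044 and 0.052 m and x of nose in the frame of keeper_post between -0.02 and 0.02 m and value of joint gate below 0.1 rad), for 0.2 s.
At the end, for the whole second after the job is handed in: The gate is shut (below 0.10 rad) and at rest, the latch bar lies down in the keeper's notch (nose underside 44 to 52 mm above the worktop, the notch floor being at 48 mm; nose within 20 mm of the post's middle), and the robot has let go (all of step 2 and velocity of joint gate between -0.03 and 0.03 rad/s and linear speed of latch_bar below 0.01 m/s); the robot touches nothing.
It fails at once if the latch bar presses or knocks on the keeper with more than 18 N (contact force between latch_bar and keeper_post above 18 N).
It fails at once if a bottle in the crib is shoved more than 20 mm or tipped ((distance of bottle_0 from where it was at the start of the episode above 0.02 m or angle between bottle_0's own z axis and vertical above 0.3 rad) or (distance of bottle_1 from where it was at the start of the episode above 0.02 m or angle between bottle_1's own z axis and vertical above 0.3 rad) or (distance of bottle_2 from where it was at the start of the episode above 0.02 m or angle between bottle_2's own z axis and vertical above 0.3 rad)).
It fails at once if another thing on the bench is moved more than 30 mm (distance of any of wash_bottle, timer, beaker, marker, tape, spare_bottle from where it was at the start of the episode above 0.03 m).
It also fails if it takes over 61 s, if anything falls off the work surface, if the arm or the gripper's body presses on something with over 40 N, if the wrist force passes 120 N, or if a joint passes its speed limit or range.

## Working session

There is one attempt and no reset: what is moved stays moved. The work goes in short steps, Python scripts to look and compute and a tool call to move; the robot and the scene stay as the last step left them, time stands still between calls to the robot, and variables do not carry over. Pictures are saved under pics/ and viewed, at most 10 in all, crops included, and the job is handed in when it is done.

Besides the shell and the picture viewer there is one more tool, called after "Call:" as a command line: name --pt "numbers of a row" for each row, then --argument value for the rest. play_rows: Moves the arm, as the interface text tells. Its arguments: {"type":"object","properties":{"dp":{"type":"array"},"yaw":{"type":"array"},"gripper":{"type":"number"}},"required":["dp","yaw"]}

```bash
mkdir -p pics; cat > h.py <<'E'
import numpy as np, cv2
from workcell import ctrl, viewer, ticket, models
def shot(n):
    p=viewer.get_image(n); return p
def w(p,u,v,r=2):
    u,v=int(round(u)),int(round(v))
    d=p["range_z"][max(0,v-r):v+r+1,max(0,u-r):u+r+1]; d=d[d>0]
    if not len(d): return None
    return ray(p,u,v,np.median(d))
def ray(p,u,v,d):
    x=(u-p["cx"])/p["fx"]*d; y=(v-p["cy"])/p["fy"]*d
    return (np.array(p["T"])@[x,-y,-d,1])[:3]
def atz(p,u,v,z):
    a=np.array(p["T"])[:3,3]; b=ray(p,u,v,1000.); return a+(b-a)*(z-a[2])/(b[2]-a[2])
def cloud(p):
    v,u=np.mgrid[:400,:640]; d=p["range_z"]
    c=np.stack([(u-p["cx"])/p["fx"]*d,-(v-p["cy"])/p["fy"]*d,-d,np.ones_like(d)],-1)
    return (c@np.array(p["T"]).T)[...,:3]
def proj(p,X):
    c=np.linalg.inv(p["T"])@np.append(X,1); return p["cx"]+p["fx"]*c[0]/-c[2], p["cy"]-p["fy"]*c[1]/-c[2]
E
python3 - <<'E'
from h import *
np.set_printoptions(precision=1,suppress=True)
ims=[]
for n in("scene","top"):
    p=shot(n); cv2.imwrite(f"pics/{n}0.png",p["pixels"][...,::-1])
    print(n,p["fx"],p["cx"],p["cy"],[k for k in p],np.array(p["T"]).round(2).tolist())
    for k in("gate_hinge","knob","nose","keeper_post","latch_bar"):
        for r in models.landmark_of(p,k)[:3]: print(k,np.array(r["location"]),round(r["conf"],2),w(p,*r["location"]))
    for k in("gate","keeper_post","latch_bar","spare_bottle","wash_bottle"):
        for r in models.look_for(p,k)[:3]: print("box",k,np.array(r["bbox"]),round(r["conf"],2))
E
```

```text
scene 402.67523897735583 324.78564397098404 198.06762451547684 ['pixels', 'range_z', 'fx', 'fy', 'cx', 'cy', 'T', 'shot'] [[-0.6, 0.39, -0.7, -343.9], [-0.8, -0.32, 0.51, 636.6], [-0.02, 0.86, 0.5, 775.09], [0.0, 0.0, 0.0, 1.0]]
gate_hinge [267.8 260.3] 0.92 [528.8 211.4   9. ]
knob [321.1 232.9] 0.97 [437.6  77.9  99.4]
nose [336.6 244.4] 0.96 [417.8  34.6  51.2]
keeper_post [217.1 229.1] 0.87 [743.9 275.7  33.9]
keeper_post [325.3 233.3] 0.68 [523.9   0.2  17.8]
keeper_post [362.4 222.1] 0.66 [ 504.9 -143.6   10.7]
latch_bar [292.3 244.2] 0.83 [488.4 147.9  62.7]
latch_bar [274.2 233.1] 0.5 [604.6 142.8  36.1]
box gate [305.5 239.2  84.7  37.9] 0.94
box keeper_post [364.8 216.6  30.7  36.7] 0.91
box keeper_post [219.2 222.3  22.9  38. ] 0.85
box keeper_post [329.6 225.1  22.4  34.8] 0.52
box latch_bar [315.8 238.4  56.8  31.9] 0.86
box latch_bar [293.4 216.5  20.1  31. ] 0.69
box spare_bottle [216.6 260.5  18.9  34.3] 0.7
box spare_bottle [261.  228.8  19.6  26.4] 0.6
box spare_bottle [186.6 239.1  28.5  52.2] 0.38
box wash_bottle [187.1 239.7  28.   54.4] 0.93
top 403.725115052994
[... 167 characters left out ...]
, 0.98, 1187.51], [0.0, 0.0, 0.0, 1.0]]
gate_hinge [239.7 217.6] 0.63 [516.1 191.3  66.9]
knob [282.6 244. ] 0.8 [443.6  70.2  72.2]
nose [298.3 254.8] 0.73 [414.3  29.9  50.3]
nose [242.3 214.3] 0.52 [535.3 197.4   5.2]
keeper_post [313.3 209.9] 0.84 [537.9 -11.9  70.6]
keeper_post [360.  222.4] 0.79 [ 507.  -145.6   43.7]
keeper_post [224.1 137.8] 0.69 [765.1 257.2  15. ]
latch_bar [251.3 230.7] 0.67 [480.7 161.2  57.3]
box gate [268.6 236.1  70.3  45.1] 0.63
box keeper_post [222.4 136.4  23.5  42.8] 0.85
box keeper_post [361.3 223.1  16.   43.5] 0.75
box keeper_post [315.6 213.4  13.1  45.8] 0.57
box spare_bottle [187.1 196.3  25.6  23.4] 0.7
box wash_bottle [171.  158.6  41.   35.9] 0.55
```

```bash
python3 - <<'E'
import cv2,numpy as np
a=cv2.imread("pics/scene0.png")[150:320,150:420]; b=cv2.imread("pics/top0.png")[100:290,150:400]
a=cv2.resize(a,None,fx=2.9,fy=2.9,interpolation=2)[:,:783];b=cv2.resize(b,None,fx=3.1,fy=3.1,interpolation=2)
cv2.imwrite("pics/a.png",a);cv2.imwrite("pics/b.png",b)
E
```

```text
(no output)
```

View pics/a.png

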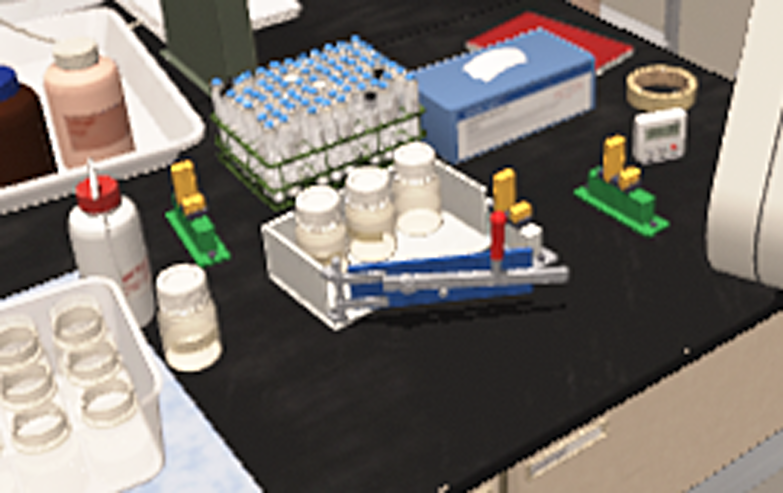

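View pics/b.png

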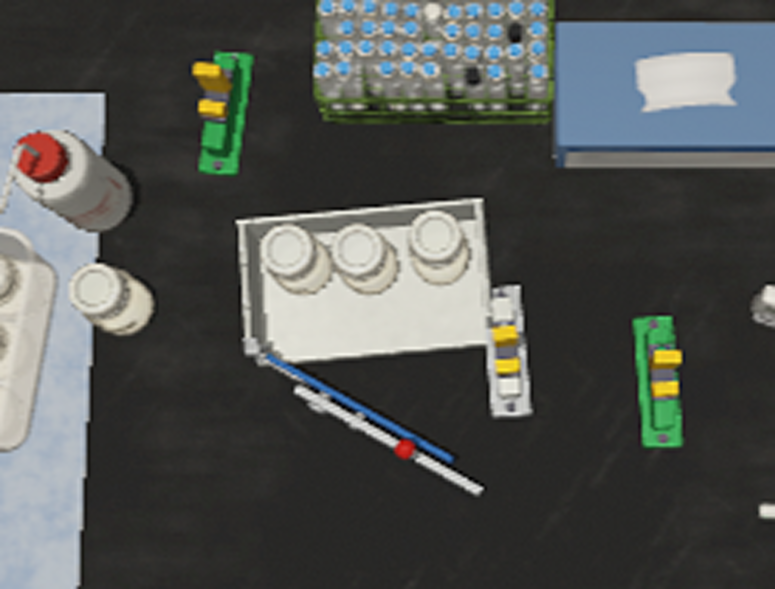

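The two pictures show the white-based keeper at about (313,213) in top and (329,225) in scene, beside the crib. The green-based look-alikes are at top (222,136) and (361,223), and at scene (219,222) and (365,217). The red knob is at top (281,244) and scene (321,231). I choose the white-based keeper and the only red knob, which is on the blue gate. Next I'll measure the geometry.

```bash
python3 - <<'E'
from h import *
np.set_printoptions(precision=1,suppress=True)
for n in("top","scene"):
    p=shot(n); C=cloud(p); im=p["pixels"].astype(int); R,G,B=im[...,0],im[...,1],im[...,2]
    V,U=np.mgrid[:400,:640]
    reg=(C[...,0]>380)&(C[...,0]<720)&(C[...,1]>-60)&(C[...,1]<260)
    red=reg&(R>120)&(G<60)&(B<60)&(C[...,1]<150)
    print(n,"red",red.sum(),U[red].mean(),V[red].mean(),np.median(C[red],0),C[red].min(0),C[red].max(0))
    blue=reg&(B>110)&(R<70)&(C[...,0]<560)
    pts=C[blue]; 
    if n=="top":
        P=np.array([atz(p,u,v,74) for u,v in zip(U[blue],V[blue])])
        m=P.mean(0); e=np.linalg.svd(P-m)[2][0]; s=(P-m)@e; print("blue top line",m,e,m+e*s.min(),m+e*s.max(),"ang",np.degrees(np.arctan2(e[0],e[1])), 'zmed',np.percentile(pts[:,2],[10,50,90]))
        wl=reg&(R>120)&(abs(R-B)<30)&(abs(C[...,2]-70)<8)
    yel=reg&(R>150)&(B<80)&(G>100)&(C[...,1]<60)
    for k in np.unique(cv2.connectedComponents(yel.astype(np.uint8))[1])[1:]:
        q=cv2.connectedComponents(yel.astype(np.uint8))[1]==k
        if q.sum()>6: print("yellow",q.sum(),U[q].mean(),V[q].mean(),np.percentile(C[q],[5,50,95],axis=0).tolist())
    ms=reg&(abs(C[...,2]-70)<6)&(C[...,0]>480)&(abs(R-B)<40)&(R>90)
    Q=C[ms][:,:2].astype(np.float32); print("wall",len(Q),cv2.minAreaRect(Q))
    for k in range(0,len(Q),max(1,len(Q)//25)): print(Q[k],end=" ")
    print()
    im2=cv2.resize(p["pixels"][150:290,210:350,::-1] if n=="top" else p["pixels"][190:290,250:370,::-1],None,fx=5 if n=="scene" else 4,fy=5 if n=="scene" else 4,interpolation=2); cv2.imwrite(f"pics/crop_{n}.png",im2)
E
```

```text
top red 44 333.4318181818182 193.52272727272728 [435.4  70.7 128.6] [381.4 -20.    2. ] [ 447.5   81.7 1187.5]
blue top line [482.8 123.5  74. ] [-0.6 -0.8  0. ] [795.4 594.5  74. ] [427.7  40.4  74. ] ang -146.42899738365088 zmed [69.  73.  75.8]
yellow 27 312.6296296296296 207.14814814814815 [[537.95341050386, -19.49220195825871, 87.45286236149101], [543.3239221576107, -12.063818689801979, 90.54071178936192], [548.6986494614574, -3.8455740833966505, 94.17205998402115]]
yellow 29 313.58620689655174 217.3448275862069 [[513.8466916183096, -22.08795215769549, 23.72214783996456], [519.3422060364811, -14.680894065290099, 59.03665706627271], [524.5474108510394, -4.591942390666584, 63.10280841375715]]
wall 446 ((575.2574462890625, 116.5524673461914), (175.4120635986328, 223.10552978515625), 5.643281936645508)
[670.2  28.1] [668.2  33.9] [663.9  70.5] [661.4 121.8] [662.5  68.1] [659.2 119.2] [655.8 167.2] [652.5 223.4] [652.3 175.1] [650.4 209.8] [640.9  13.7] [632.4  13.6] [626.5  10.8] [618.3 231.1] [616.1  13.7] [609.1  41.7] [607.4  42. ] [601.  227.6] [598.3 168.7] [595.1 173.9] [592.
[... 430 characters left out ...]
]]
yellow 19 328.8421052631579 223.52631578947367 [[511.8163350618042, -21.62456115223315, 51.654310594481885], [514.6360883793254, -7.712587222578691, 54.9210803145246], [519.4136583300526, -1.0314083064120214, 60.1277379656082]]
wall 257 ((573.06689453125, 117.30329132080078), (177.3783416748047, 225.6853485107422), 4.005767345428467)
[646.2  12.8] [627.1  13.5] [620.3  14.3] [604.5   8.9] [643.3  74.7] [584.9  10.7] [605.1  59.9] [626.6  81.4] [660.1 136.9] [626.6 145.4] [653.4 209. ] [602.8 165.5] [645.2 230.4] [597.3 182.8] [618.8 210.3] [594.5 178.3] [611.  231.3] [587.7 226.3] [569. 223.] [554.3 224.6] [543.2 223.8] [509.7 182.4] [528.7 215.2] [508.3 183.5] [528.  209.5] [526.1 223.5]
```

View pics/crop_scene.png

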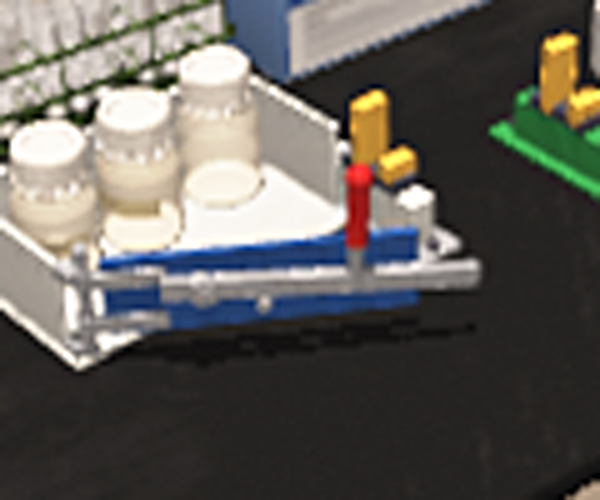

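```bash
cat > fit.py <<'E'
from h import *
from scipy.optimize import least_squares
np.set_printoptions(precision=2,suppress=True)
def measure(verbose=True):
    obs=[]
    L=[];K=[]
    for n in("top","scene"):
        p=shot(n); C=cloud(p); im=p["pixels"].astype(int); R,G,B=im[...,0],im[...,1],im[...,2]
        reg=(C[...,0]>400)&(C[...,0]<680)&(C[...,1]>-10)&(C[...,1]<215)
        blue=reg&(B>110)&(R<70)&(C[...,2]>25)&(C[...,2]<85)&(C[...,0]<560)
        if n=="top":
            V,U=np.nonzero(blue&(C[...,2]>60)); L.append(np.array([atz(p,u,v,74)[:2] for u,v in zip(U,V)]))
        V,U=np.nonzero(reg&(R>120)&(G<60)&(B<60)&(C[...,2]>70)&(C[...,2]<140))
        c=C[V,U]; K.append((n,p,U.mean(),V.mean(),c.mean(0)))
        for r in models.landmark_of(p,"gate_hinge")[:1]: K.append(("h"+n,p,*r["location"],atz(p,*r["location"],0)))
        for r in models.landmark_of(p,"knob")[:1]: K.append(("k"+n,p,*r["location"],atz(p,*r["location"],104)))
        for r in models.landmark_of(p,"latch_bar")[:1]: K.append(("b"+n,p,*r["location"],atz(p,*r["location"],55)))
        for r in models.landmark_of(p,"nose")[:1]: K.append(("n"+n,p,*r["location"],atz(p,*r["location"],39)))
    return L[0],K
E
python3 - <<'E'
from fit import *
P,K=measure()
for k in K: print(k[0],k[2],k[3],k[4])
x,y=P.T; l=cv2.fitLine(P.astype(np.float32),cv2.DIST_HUBER,0,.01,.01).ravel(); print("line",l, len(P)); s=(P-l[2:])@l[:2]; print(l[2:]+l[:2]*np.percentile(s,1),l[2:]+l[:2]*np.percentile(s,99))
p=K[0][1]; C=cloud(p); T=K[-1][1]; D=cloud(T)
for q,n in((C,"top"),(D,"scene")):
    X,Y,Z=np.moveaxis(q,-1,0)
    for nm,m in(("left",(abs(Z-70)<5)&(Y>215)&(Y<245)&(X>520)&(X<650)),("right",(abs(Z-70)<5)&(Y>-5)&(Y<18)&(X>540)&(X<660)),("rear",(abs(Z-70)<4)&(X>645)&(X<680)&(Y>20)&(Y<220))):
        a=q[m][:,:2].astype(np.float32)
        if len(a)>10: print(n,nm,len(a),cv2.fitLine(a,cv2.DIST_HUBER,0,.01,.01).ravel())
# keeper column samples
for r in range(196,232): print(r,[f"{C[r,c,0]:.0f},{C[r,c,1]:.0f},{C[r,c,2]:.0f},{p['pixels'][r,c]}" for c in (312,314)])
E
```

```text
top 280.037037037037 244.4814814814815 [439.3   73.51 127.01]
htop 240.5 216.5 [528.57 202.57   0.  ]
ktop 281.5 242.7 [445.27  71.72 104.  ]
btop 254.3 231.0 [480.87 152.39  55.  ]
ntop 300.2 254.1 [417.09  24.19  39.  ]
scene 321.23728813559325 230.6949152542373 [436.84  77.35 107.65]
hscene 269.6 261.2 [531.12 205.48   0.  ]
kscene 323.2 228.4 [447.04  62.71 104.  ]
bscene 290.0 247.4 [487.07 156.33  55.  ]
nscene 339.0 245.4 [421.38  24.05  39.  ]
line [  0.49   0.87 478.75 118.53] 128
[434.53  39.21] [524.26 200.15]
top left 96 [  1.     0.09 587.97 225.75]
top right 61 [  1.     0.09 609.15  10.5 ]
top rear 120 [  0.09  -1.   659.63 119.43]
scene left 77 [  1.     0.09 585.33 226.43]
scene right 40 [  0.99   0.12 598.31   9.97]
scene rear 23 [  0.09  -1.   656.19 154.12]
196 ['584,-9,35,[217 217 206]', '583,-15,38,[204 204 195]']
197 ['581,-9,35,[216 216 205]', '580,-15,41,[201 200 191]']
198 ['578,-9,35,[216 215 205]', '577,-15,38,[213 213 202]']
199 ['574,-9,39,[215 214 204]', '575,-15,34,[209 209 201]']
200 ['571,-9,40,[215 213 204]', '571,-15,39,[215 215 205]']
201 ['569,-9
[... 1132 characters left out ...]
12,-9,48,[120 102  33]', '513,-15,46,[121 104  67]']
221 ['510,-9,46,[58 57 66]', '510,-15,47,[91 91 93]']
222 ['508,-9,38,[229 228 219]', '508,-15,37,[224 225 215]']
223 ['505,-9,36,[229 228 218]', '505,-15,34,[224 224 213]']
224 ['502,-9,39,[227 226 216]', '502,-15,39,[223 222 212]']
225 ['499,-9,36,[229 228 220]', '499,-15,37,[224 223 214]']
226 ['496,-9,38,[232 232 222]', '496,-15,38,[231 231 221]']
227 ['493,-9,39,[177 176 166]', '494,-15,38,[146 145 136]']
228 ['493,-9,11,[132 131 124]', '494,-14,5,[156 156 151]']
229 ['491,-9,3,[200 202 199]', '491,-14,7,[179 179 177]']
230 ['488,-9,5,[187 186 185]', '487,-14,12,[107 106 110]']
231 ['485,-9,6,[185 185 183]', '485,-14,7,[ 98  95 102]']
```

```bash
cat > st.py <<'E'
from h import *
from scipy.spatial.transform import Rotation as Ro
np.set_printoptions(precision=2,suppress=True)
o=ctrl.get_obs(); m=Ro.from_rotvec(o["orientation"]).as_matrix()
print(o["t"],o["ee_pos"],"yaxis deg",np.degrees(np.arctan2(m[1,1],m[0,1])),m[:,2],"q6",o["qpos"],o["ft_force"],o["width"])
H=np.array([530.5,208.5])
def knob(a,f,h=H):
    L=70+90*np.cos(f)-55*np.sin(f); z=55+90*np.sin(f)+55*np.cos(f)
    return np.array([*(h+L*np.array([-np.sin(a),-np.cos(a)])+12*np.array([-np.cos(a),np.sin(a)])),z])
E
python3 - <<'E'
from st import *
for a,f in((.513,-.06),(.513,.12),(.4,.12),(.3,.12),(.2,.12),(.1,.12),(0,.12),(-.0586,.12),(-.0586,0)): print(a,f,knob(a,f)-[0,0,19],np.degrees(-a))
E
```

```text
1.7 [ 265.   -566.03  222.68] yaxis deg -64.91532087511771 [ 0. -0. -1.] q6 [-1.15  0.42  1.63  0.    1.09 -0.02] [ 0.08 -0.11  0.9 ] 87.65431069111393
0.513 -0.06 [439.98  72.25  85.5 ] -29.392734890211234
0.513 0.12 [445.07  81.29 101.38] -29.392734890211234
0.4 0.12 [459.96  72.46 101.38] -22.918311805232932
0.3 0.12 [473.89  66.1  101.38] -17.188733853924695
0.2 0.12 [488.39  61.16 101.38] -11.459155902616466
0.1 0.12 [503.31  57.69 101.38] -5.729577951308233
0 0.12 [518.5   55.73 101.38] 0.0
-0.0586 0.12 [527.47  55.29 101.38] 3.3575326794666243
-0.0586 0 [527.89  48.07  91.  ] 3.3575326794666243
```

Call:
play_rows --pt "11 40 0" --pt "11 40 0" --pt "11 40 0" --pt "11 40 0" --pt "11 40 0" --pt "11 40 0" --pt "11 40 0" --pt "11 40 0" --yaw '[2.2,2.2,2.2,2.2,2.2,2.2,2.2,2.2]' --gripper 0.45

```text
t: 2.37
ee_pos: [353.1, -244.3, 222.9]
orientation: [2.925, 1.145, 0.001]
ft_force: [1.2, 0.4, -0.3]
width: 49.1
grasp_force: 0.0
```

Call:
play_rows --pt "11 40 0" --pt "11 40 0" --pt "11 40 0" --pt "11 40 0" --pt "11 40 0" --pt "11 40 0" --pt "11 38 0" --pt "10 38 0" --yaw '[2.2,2.2,2.2,2.2,2.2,2.2,2.2,2.5]'

```text
t: 3.03
ee_pos: [440.3, 72.2, 223.0]
orientation: [2.71, 1.588, 0.001]
ft_force: [1.3, -1.1, 1.1]
width: 48.5
grasp_force: 0.0
```

Call:
play_rows --pt "0 0 -20" --pt "0 0 -20" --pt "0 0 -20" --pt "0 0 0" --yaw '[0,0,0,0]'

```text
t: 3.37
ee_pos: [437.8, 70.1, 160.0]
orientation: [-2.71, -1.585, 0.008]
ft_force: [-0.8, -0.1, -1.2]
width: 48.3
grasp_force: 0.0
```

```bash
python3 - <<'E'
from st import *
p=shot("top"); q=shot("scene")
a=cv2.resize(p["pixels"][190:280,230:330,::-1],None,fx=4,fy=4,interpolation=2); b=cv2.resize(q["pixels"][170:270,270:370,::-1],None,fx=4,fy=4,interpolation=2)
cv2.imwrite("pics/g1.png",np.hstack([a,b[:360]]))
E
```

```text
3.3667 [437.75  70.14 159.98] yaxis deg -29.354218410620206 [-0.01 -0.   -1.  ] q6 [ 0.13  0.26  2.06 -0.    0.83  0.64] [-0.81 -0.11 -1.17] 48.265036225873466
```

View pics/g1.png

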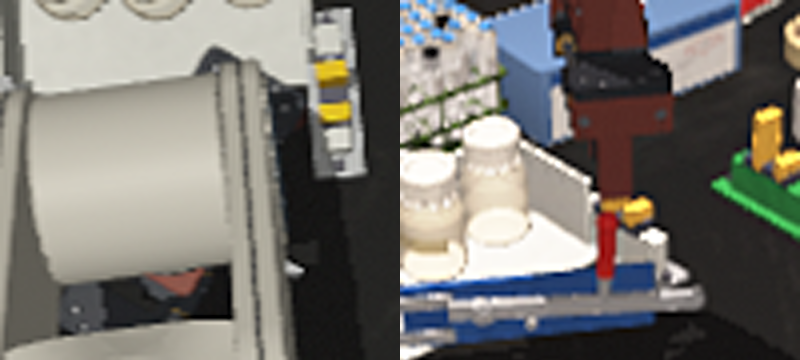

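```bash
python3 - <<'E'
from st import *
q=shot("scene");o=ctrl.get_obs(); print(o["ee_pos"],o["ft_force"],proj(q,o["ee_pos"]))
for z in (75,104,130): print(proj(q,[440+ (z-104)*-.06*.49,72.2-(z-104)*.06*.87,z]))
im=q["pixels"].astype(int); V,U=np.nonzero((im[...,0]>110)&(im[...,1]<60)&(im[...,2]<60)); m=(V>215)&(V<250)&(U>310)&(U<332)
for r in range(218,246,3): print(r,U[m&(V==r)])
E
```

```text
3.4667 [439.67  69.95 162.62] yaxis deg -29.409800974940026 [-0. -0. -1.] q6 [0.13 0.25 2.06 0.   0.83 0.64] [ 0.25 -0.61  0.24] 48.36486169671168
[440.4   69.91 163.34] [ 0.43 -0.67 -0.06] (np.float64(322.114011126669), np.float64(213.0762899761991))
(np.float64(321.68578428800106), np.float64(238.78966817097512))
(np.float64(322.0403807991839), np.float64(230.6310249924207))
(np.float64(322.3657812537621), np.float64(223.14413181857768))
218 []
221 []
224 [320 321 322 323]
227 [320 321 322 323]
230 [320 321 322 323]
233 [320 321 322 323]
236 [319 320 321 322]
239 []
242 []
245 []
```

Call:
play_rows --pt "0 2 -16" --pt "0 1 -16" --pt "0 0 -16" --pt "0 0 -15" --pt "0 0 -14" --pt "0 0 0" --pt "0 0 0" --yaw '[0,0,0,0,0,0,0]'

```text
t: 4.1
ee_pos: [440.6, 72.8, 86.4]
orientation: [2.713, 1.584, 0.001]
ft_force: [0.9, -0.4, 1.2]
width: 48.6
grasp_force: 0.0
```

Call:
play_rows --pt "0 0 0" --pt "0 0 0" --pt "0 0 0" --pt "0 0 0" --pt "0 0 0" --pt "0 0 0" --yaw '[0,0,0,0,0,0]' --gripper 1.0

```text
t: 4.6
ee_pos: [440.3, 73.0, 86.0]
orientation: [2.712, 1.585, 0.001]
ft_force: [-0.5, -0.8, 3.6]
width: 15.1
grasp_force: 30.0
```

Call:
play_rows --pt "0.5 1 2" --pt "0.7 1.2 2.2" --pt "0.7 1.2 2.2" --pt "0.7 1.2 2.2" --pt "0.7 1.2 2.2" --pt "0.7 1.2 2.2" --pt "0.7 1.2 2.2" --pt "0.7 1.2 2" --yaw '[0,0,0,0,0,0,0,0]'

```text
t: 5.27
ee_pos: [446.3, 83.7, 102.7]
orientation: [-2.712, -1.584, -0.003]
ft_force: [4.8, 9.6, -13.9]
width: 14.7
grasp_force: 30.0
```

Call:
play_rows --pt "0 0 0" --pt "0 0 0" --pt "0 0 0" --yaw '[0,0,0]'

```text
t: 5.52
ee_pos: [446.2, 83.4, 102.7]
orientation: [-2.712, -1.584, -0.003]
ft_force: [4.5, 8.3, -12.5]
width: 15.3
grasp_force: 30.0
```

```bash
python3 - <<'E'
from st import *
print(o["moment"],o["grasp_force"])
q=shot("scene")
C=cloud(q); print(models.landmark_of(q,"nose")[:2],models.landmark_of(q,"knob")[:1])
cv2.imwrite("pics/g2.png",cv2.resize(q["pixels"][180:280,260:380,::-1],None,fx=5,fy=5,interpolation=2))
E
```

```text
5.5167 [446.22  83.41 102.67] yaxis deg -29.420636933323514 [ 0.  0. -1.] q6 [0.16 0.37 2.08 0.   0.68 0.67] [  4.54   8.26 -12.48] 15.260550457979656
[ 0.98 -0.75 -0.01] 29.998391568660736
[] [{'location': [316.9, 227.3], 'conf': 0.67}]
```

View pics/g2.png

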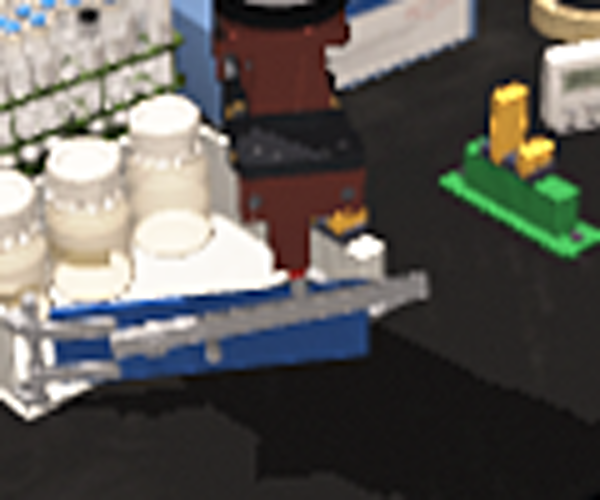

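Call:
play_rows --pt "0.4 0.7 0" --pt "0.4 0.7 0" --pt "0 0 0" --pt "0 0 0" --yaw '[0,0,0,0]'

```text
t: 6.0
ee_pos: [446.1, 83.9, 102.8]
orientation: [-2.712, -1.585, 0.0]
ft_force: [2.2, 2.9, -5.4]
width: 15.1
grasp_force: 30.0
```

```bash
cat >> st.py <<'E'
def swing(deg,n,h=H):
    v=np.array(o["ee_pos"])[:2]-h; out=[]
    for i in range(n):
        c,s=np.cos(np.radians(deg)),np.sin(np.radians(deg)); u=np.array([[c,-s],[s,c]])@v; out.append((u-v).round(1).tolist()); v=u
    print(out,v+h)
E
python3 -c "
from st import *
swing(2,16)"
```

```text
6.0 [446.11  83.9  102.83] yaxis deg -29.412623129830756 [-0.  0. -1.] q6 [0.16 0.37 2.08 0.   0.69 0.67] [ 2.22  2.94 -5.45] 15.087455736933041
[[4.4, -2.9], [4.5, -2.7], [4.6, -2.6], [4.7, -2.4], [4.8, -2.2], [4.8, -2.1], [4.9, -1.9], [5.0, -1.7], [5.0, -1.5], [5.1, -1.4], [5.1, -1.2], [5.2, -1.0], [5.2, -0.8], [5.2, -0.7], [5.2, -0.5], [5.2, -0.3]] [524.96  58.11]
```

Call:
play_rows --pt "4.4 -2.9 0" --pt "4.5 -2.7 0" --pt "4.6 -2.6 0" --pt "4.7 -2.4 0" --pt "4.8 -2.2 0" --pt "0 0 0" --yaw '[2,2,2,2,2,0]'

```text
t: 6.5
ee_pos: [468.9, 70.9, 102.5]
orientation: [-2.563, -1.815, 0.002]
ft_force: [1.9, 2.7, -4.7]
width: 15.5
grasp_force: 30.0
```

Call:
play_rows --pt "4.8 -2.1 0" --pt "4.9 -1.9 0" --pt "5.0 -1.7 0" --pt "5.0 -1.5 0" --pt "5.1 -1.4 0" --pt "0 0 0" --yaw '[2,2,2,2,2,0]'

```text
t: 7.0
ee_pos: [493.3, 62.3, 102.5]
orientation: [-2.396, -2.031, 0.002]
ft_force: [0.3, 3.2, -5.3]
width: 14.9
grasp_force: 30.0
```

```bash
python3 - <<'E'
from st import *
q=shot("scene"); print(models.landmark_of(q,"nose")[:2])
cv2.imwrite("pics/g3.png",cv2.resize(q["pixels"][180:280,260:380,::-1],None,fx=6,fy=6,interpolation=2))
E
```

```text
7.0 [493.31  62.34 102.5 ] yaxis deg -9.423635711900342 [-0.  0. -1.] q6 [0.1  0.43 1.99 0.   0.73 0.27] [ 0.32  3.2  -5.26] 14.948045873095914
[{'location': [333.3, 221.7], 'conf': 0.54}]
```

View pics/g3.png

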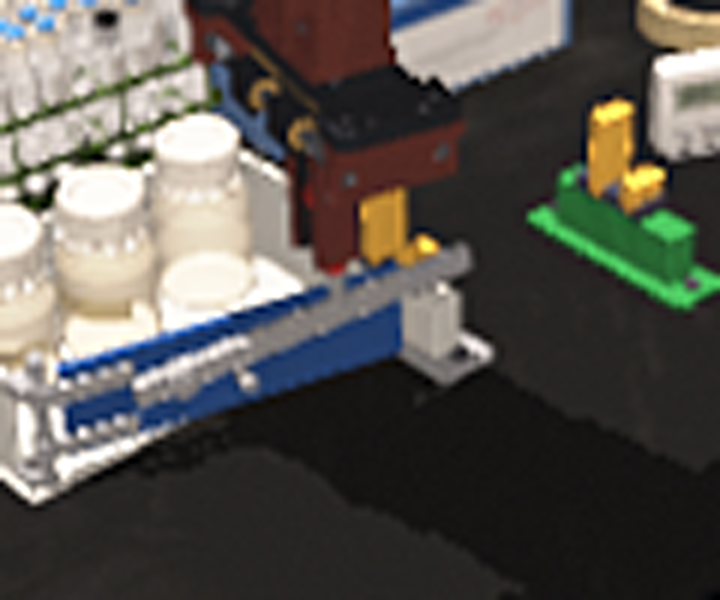

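```bash
python3 - <<'E'
from st import *
q=shot("scene")
a=.164
for f in(.08,.1,.12,.14,.16):
    L=70+165*np.cos(f)-7*np.sin(f); z=55+165*np.sin(f)+7
    X=[*(H+L*np.array([-np.sin(a),-np.cos(a)])+12*np.array([-np.cos(a),np.sin(a)])),z]
    print(f,X,(np.array(proj(q,X))-[260,180])*6)
swing(1,14)
E
```

```text
7.1 [493.38  62.44 102.64] yaxis deg -9.524821887693959 [-0.  0. -1.] q6 [0.1  0.42 1.99 0.   0.73 0.27] [ 0.94  2.7  -4.41] 15.631191774694457
0.08 [np.float64(480.47103418346785), np.float64(-20.315072477093455), np.float64(75.18592450491349)] [469.23 251.17]
0.1 [np.float64(480.542222220806), np.float64(-19.88489768724128), np.float64(78.47251374672665)] [468.48 246.14]
0.12 [np.float64(480.6240859759833), np.float64(-19.390211711947163), np.float64(81.75251420267169)] [467.62 241.14]
0.14 [np.float64(480.7165927045891), np.float64(-18.831212419005485), np.float64(85.02461391629902)] [466.64 236.18]
0.16 [np.float64(480.8197054051655), np.float64(-18.208123400680282), np.float64(88.28750409135058)] [465.56 231.24]
[[2.6, -0.6], [2.6, -0.6], [2.6, -0.5], [2.6, -0.5], [2.6, -0.4], [2.6, -0.4], [2.6, -0.4], [2.6, -0.3], [2.6, -0.3], [2.6, -0.2], [2.6, -0.2], [2.6, -0.1], [2.6, -0.1], [2.6, -0.0]] [529.82  57.8 ]
```

Call:
play_rows --pt "0.1 0.6 1" --pt "0.1 0.6 1" --pt "0.1 0.6 1" --pt "2.6 -0.6 0" --pt "2.6 -0.6 0" --pt "2.6 -0.5 0" --pt "2.6 -0.5 0" --pt "0 0 0" --yaw '[0,0,0,1,1,1,1,0]'

```text
t: 7.82
ee_pos: [503.9, 62.3, 105.5]
orientation: [-2.323, -2.113, 0.002]
ft_force: [-0.5, 5.3, -8.3]
width: 15.0
grasp_force: 30.0
```

Call:
play_rows --pt "2.6 -0.4 0" --pt "2.6 -0.4 0" --pt "2.6 -0.4 0" --pt "2.6 -0.3 0" --pt "0 0 0" --pt "0 0 0" --yaw '[1,1,1,1,0,0]'

```text
t: 8.32
ee_pos: [514.0, 60.8, 105.4]
orientation: [-2.249, -2.192, 0.002]
ft_force: [-1.6, 5.6, -7.3]
width: 15.2
grasp_force: 30.0
```

Call:
play_rows --pt "1.3 0 0" --pt "1.3 0 0" --pt "1.3 0 0" --pt "1.3 0 0" --pt "0 0 0" --pt "0 0 0" --yaw '[0.5,0.5,0.5,0.5,0,0]'

```text
t: 8.82
ee_pos: [519.9, 60.5, 105.7]
orientation: [-2.21, -2.232, 0.001]
ft_force: [-3.9, 4.0, -7.4]
width: 15.2
grasp_force: 30.0
```

```bash
python3 - <<'E'
from st import *
for i in range(2):
    q=shot("scene");a=ctrl.get_obs(); print(a["ee_pos"],a["ft_force"],a["moment"])
cv2.imwrite("pics/g4.png",cv2.resize(q["pixels"][200:250,290:370,::-1],None,fx=9,fy=9,interpolation=2))
E
```

```text
8.8167 [519.9   60.54 105.69] yaxis deg 0.5830604712269253 [-0.  0. -1.] q6 [0.09 0.45 1.93 0.   0.76 0.08] [-3.85  3.97 -7.41] 15.194572873218071
[519.92  60.58 105.7 ] [-2.79  4.44 -6.99] [0.51 0.35 0.03]
[519.88  60.55 105.68] [-3.42  4.49 -8.12] [0.52 0.31 0.01]
```

View pics/g4.png

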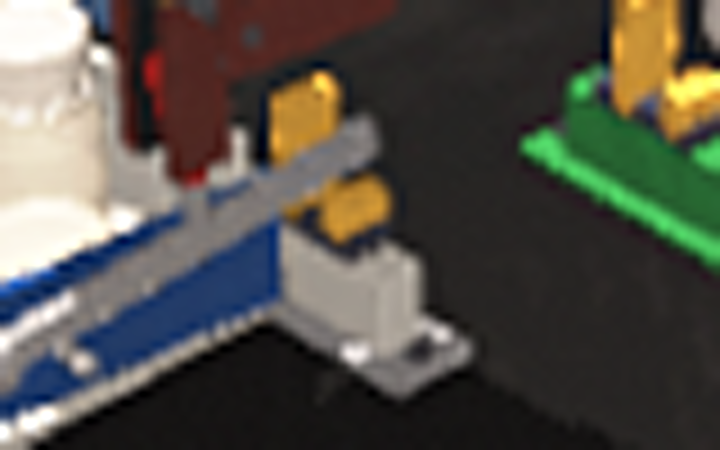

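Call:
play_rows --pt "1.3 0 0" --pt "1.3 0 0" --pt "1 0 0" --pt "1 0 0" --pt "0 0 0" --pt "0 0 0" --yaw '[0.5,0.5,0.4,0.4,0,0]'

```text
t: 9.42
ee_pos: [525.0, 60.5, 105.9]
orientation: [2.175, 2.267, 0.0]
ft_force: [-3.2, 4.0, -7.2]
width: 14.9
grasp_force: 30.0
```

Call:
play_rows --pt "0.6 0 0" --pt "0.6 0 0" --pt "0 0 0" --pt "0 0 0" --yaw '[0.2,0.2,0,0]'

```text
t: 9.75
ee_pos: [526.1, 60.5, 105.9]
orientation: [2.167, 2.275, 0.0]
ft_force: [-3.2, 2.8, -6.1]
width: 15.3
grasp_force: 30.0
```

Call:
play_rows --pt "0.5 0 0" --pt "0.5 0 0" --pt "0 0 0" --pt "0 0 0" --yaw '[0.2,0.2,0,0]'

```text
t: 10.08
ee_pos: [527.2, 60.5, 105.9]
orientation: [2.159, 2.282, 0.0]
ft_force: [-3.4, 2.8, -5.0]
width: 15.2
grasp_force: 30.0
```

Call:
play_rows --pt "0.5 0 0" --pt "0.5 0 0" --pt "0 0 0" --pt "0 0 0" --yaw '[0.2,0.2,0,0]'

```text
t: 10.42
ee_pos: [528.2, 60.4, 105.9]
orientation: [2.151, 2.29, 0.0]
ft_force: [-3.2, 3.1, -3.9]
width: 15.1
grasp_force: 30.0
```

Call:
play_rows --pt "0.5 0 0" --pt "0 0 0" --pt "0 0 0" --yaw '[0.2,0,0]'

```text
t: 10.67
ee_pos: [528.7, 60.4, 105.9]
orientation: [2.147, 2.294, 0.0]
ft_force: [-3.3, 2.7, -6.6]
width: 14.9
grasp_force: 30.0
```

Call:
play_rows --pt "0.5 0 0" --pt "0 0 0" --pt "0 0 0" --yaw '[0.2,0,0]'

```text
t: 10.92
ee_pos: [529.0, 60.4, 105.9]
orientation: [-2.143, -2.297, 0.0]
ft_force: [-4.0, 2.3, -4.8]
width: 15.4
grasp_force: 30.0
```

Call:
play_rows --pt "0.5 0 0" --pt "0 0 0" --pt "0 0 0" --yaw '[0.2,0,0]'

```text
t: 11.17
ee_pos: [529.0, 60.4, 105.8]
orientation: [-2.138, -2.301, 0.001]
ft_force: [-5.1, 3.2, -3.3]
width: 15.2
grasp_force: 30.0
```

Call:
play_rows --pt "0.4 0 0" --pt "0 0 0" --pt "0 0 0" --yaw '[0.1,0,0]'

```text
t: 11.42
ee_pos: [529.1, 60.4, 105.8]
orientation: [-2.136, -2.302, 0.002]
ft_force: [-8.4, 2.5, -1.3]
width: 15.6
grasp_force: 30.0
```

Call:
play_rows --pt "-0.9 0 0" --pt "-0.9 0 0" --pt "-1 0 0" --pt "0 0 0" --pt "0 0 0" --yaw '[-0.3,-0.3,-0.3,0,0]'

```text
t: 11.83
ee_pos: [527.6, 60.6, 106.0]
orientation: [2.154, 2.286, 0.001]
ft_force: [-1.5, 3.6, -5.9]
width: 15.0
grasp_force: 30.0
```

Call:
play_rows --pt "0.1 -0.8 -1" --pt "0 -0.7 -1" --pt "0 -0.7 -1" --pt "0 -0.7 -1" --pt "0 0 0" --pt "0 0 0" --yaw '[0,0,0,0,0,0]'

```text
t: 12.33
ee_pos: [527.8, 57.0, 102.3]
orientation: [2.154, 2.285, 0.0]
ft_force: [-1.4, -4.9, 3.3]
width: 15.1
grasp_force: 30.0
```

Call:
play_rows --pt "0 -1.2 -0.5" --pt "0 -0.9 -1" --pt "0 -0.8 -1" --pt "0 -0.7 -1" --pt "0 0 0" --pt "0 0 0" --yaw '[0,0,0,0,0,0]'

```text
t: 12.83
ee_pos: [527.6, 53.4, 98.6]
orientation: [2.154, 2.285, 0.0]
ft_force: [-1.1, -5.1, 4.0]
width: 15.2
grasp_force: 30.0
```

Call:
play_rows --pt "0 -1.4 -0.5" --pt "0 -0.9 -0.8" --pt "0 -0.6 -0.8" --pt "0 0 0" --pt "0 0 0" --yaw '[0,0,0,0,0]'

```text
t: 13.25
ee_pos: [527.2, 51.1, 96.1]
orientation: [-2.155, -2.286, 0.0]
ft_force: [-1.3, -0.9, 0.3]
width: 14.7
grasp_force: 30.0
```

```bash
python3 - <<'E'
from st import *
q=shot("scene")
cv2.imwrite("pics/g5.png",cv2.resize(q["pixels"][200:250,290:370,::-1],None,fx=9,fy=9,interpolation=2))
E
```

```text
13.25 [527.17  51.11  96.1 ] yaxis deg 3.3799071394042013 [-0.  0. -1.] q6 [0.07 0.47 1.92 0.   0.75 0.02] [-1.27 -0.93  0.28] 14.719683973223562
```

View pics/g5.png

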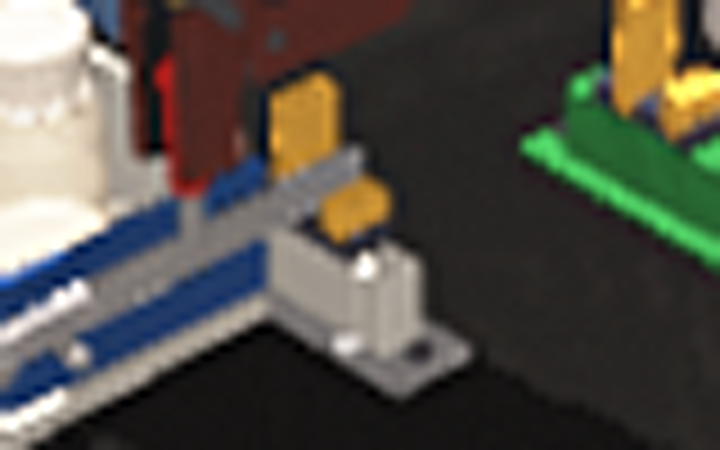

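Call:
play_rows --pt "0.4 0 0" --pt "0.3 -0.5 -0.7" --pt "0 -0.5 -0.7" --pt "0 -0.5 -0.6" --pt "0 0 0" --pt "0 0 0" --yaw '[0,0,0,0,0,0]'

```text
t: 13.8
ee_pos: [527.7, 49.5, 94.2]
orientation: [-2.155, -2.286, 0.001]
ft_force: [-3.6, -2.6, 1.7]
width: 15.2
grasp_force: 30.0
```

Call:
play_rows --pt "0.1 -0.6 -0.6" --pt "0 -0.5 -0.6" --pt "0 0 0" --pt "0 0 0" --yaw '[0,0,0,0]'

```text
t: 14.13
ee_pos: [528.0, 48.5, 93.0]
orientation: [-2.155, -2.286, 0.0]
ft_force: [-4.3, -1.8, 1.2]
width: 15.4
grasp_force: 30.0
```

Call:
play_rows --pt "0.1 -0.4 -0.5" --pt "0 0 0" --pt "0 0 0" --yaw '[0,0,0]'

```text
t: 14.38
ee_pos: [528.1, 48.1, 92.5]
orientation: [-2.155, -2.286, 0.0]
ft_force: [-3.2, -1.1, 0.1]
width: 15.4
grasp_force: 30.0
```

Call:
play_rows --pt "0 -0.3 -0.4" --pt "0 0 0" --pt "0 0 0" --yaw '[0,0,0]'

```text
t: 14.63
ee_pos: [528.2, 48.0, 92.4]
orientation: [-2.155, -2.286, -0.0]
ft_force: [-4.4, 0.5, 3.3]
width: 15.2
grasp_force: 30.0
```

Call:
play_rows --pt "0 -0.1 -0.4" --pt "0 0 0" --pt "0 0 0" --yaw '[0,0,0]'

```text
t: 14.88
ee_pos: [528.2, 48.0, 92.3]
orientation: [-2.155, -2.286, -0.001]
ft_force: [-5.7, 1.4, 8.4]
width: 15.2
grasp_force: 30.0
```

```bash
python3 - <<'E'
from st import *
for n in("scene",):
    q=shot(n); cv2.imwrite("pics/g6.png",cv2.resize(q["pixels"][200:250,290:370,::-1],None,fx=9,fy=9,interpolation=2)); print(models.landmark_of(q,"nose")[:2])
E
```

```text
14.8833 [528.23  47.96  92.3 ] yaxis deg 3.3785609128907486 [ 0.  0. -1.] q6 [0.07 0.48 1.92 0.   0.74 0.01] [-5.71  1.37  8.37] 15.193489441829353
[{'location': [326.2, 220.7], 'conf': 0.61}]
```

View pics/g6.png

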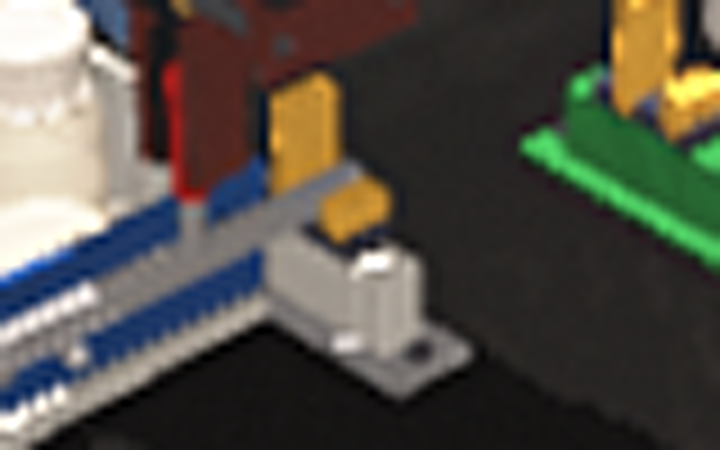

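Call:
play_rows --pt "0 0.1 0.5" --pt "0 0 0" --pt "0 0 0" --yaw '[0,0,0]'

```text
t: 15.23
ee_pos: [528.2, 48.0, 92.4]
orientation: [-2.155, -2.286, -0.0]
ft_force: [-5.3, 1.7, 3.0]
width: 14.9
grasp_force: 30.0
```

Call:
play_rows --pt "0 0 0" --pt "0 0 0" --pt "0 0 0" --pt "0 0 0" --pt "0 0 0" --pt "0 0 0" --yaw '[0,0,0,0,0,0]' --gripper 0.6

```text
t: 15.73
ee_pos: [528.4, 47.7, 92.3]
orientation: [2.155, 2.286, 0.0]
ft_force: [-0.5, 0.5, 0.8]
width: 35.3
grasp_force: 0.0
```

Call:
play_rows --pt "0 0 8" --pt "0 0 12" --pt "0 0 15" --pt "0 0 20" --pt "0 0 25" --pt "0 0 30" --pt "0 0 30" --pt "0 0 0" --yaw '[0,0,0,0,0,0,0,0]'

```text
t: 16.4
ee_pos: [531.5, 48.0, 238.6]
orientation: [2.15, 2.281, 0.011]
ft_force: [0.3, 0.4, 0.8]
width: 35.0
grasp_force: 0.0
```

```bash
python3 - <<'E'
from st import *
q=shot("scene")
cv2.imwrite("pics/g7.png",cv2.resize(q["pixels"][190:270,260:370,::-1],None,fx=7,fy=7,interpolation=2))
a=-.0586
for f in(0,.03,.06):
    L=70+165*np.cos(f)-7*np.sin(f); z=55+165*np.sin(f)+7
    X=[*(H+L*np.array([-np.sin(a),-np.cos(a)])+12*np.array([-np.cos(a),np.sin(a)])),z]
    print(f,(np.array(proj(q,X))-[260,190])*7)
E
```

```text
16.4 [531.51  48.   238.57] yaxis deg 3.38517695136065 [ 0.01  0.   -1.  ] q6 [0.07 0.27 1.82 0.   1.04 0.01] [0.33 0.41 0.84] 35.044581113602725
0 [488.65 193.66]
0.03 [488.04 184.91]
0.06 [487.19 176.25]
```

View pics/g7.png

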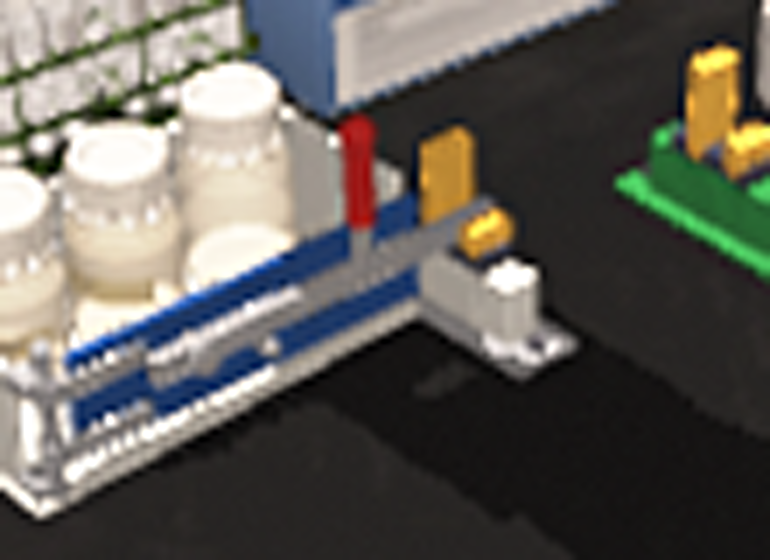

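The picture shows the bar level in the yellow notch, with its tip at crop (490,196), where a level bar was predicted. The gate is shut and the gripper is clear. I'll let it settle, then hand in.

Call:
play_rows --pt "0 0 0" --pt "0 0 0" --pt "0 0 0" --pt "0 0 0" --pt "0 0 0" --pt "0 0 0" --pt "0 0 0" --pt "0 0 0" --yaw '[0,0,0,0,0,0,0,0]'

```text
t: 17.12
ee_pos: [528.1, 47.7, 232.1]
orientation: [-2.155, -2.286, 0.0]
ft_force: [-0.3, -0.3, -0.5]
width: 35.5
grasp_force: 0.0
```

```bash
python3 -c "
from workcell import ticket
print(ticket.close_job())"
```

```text
the job is handed in; nothing more can be done
None
```

The gate is shut with the bar level on the floor of the white-based keeper's notch, the gripper is clear, and the job was handed in at about 17 s; no verdict came back from the hand-in.

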